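# Find the full stud tin by its weight

## Robot

A 7-joint arm with a two-finger parallel gripper is mounted at the origin on the work surface. World frame = base frame: x ahead of the robot, y to its left, z up, the work surface at z = 0. Lengths are in m, angles in rad, forces in N, time in s.
With the tool pointing down it reaches from about 0.425 to 0.925 m from the base axis. Payload 6.8 kg.
Tool frame: the origin (TCP) lies at the very end of the fingers, on their centre line; the grasp point (between the pads) lies r.grip_depth behind it (r.grip_depth is the distance from the TCP to the grasp point, in m); z points along the fingers, x is the direction in which the jaws open and shut, and the axes are right-handed (so a half turn about z gives the same grasp; the last joint's range is limited). The gripper opens to 85 mm and grips with 20 to 120 N. Pads are 22 mm wide; open, the fingers measure 114 mm over their backs; the gripper's body (76 mm by 85 mm) begins 54 mm behind the grasp point. The pads swing forward as they close: fully open they stand 13 mm farther back than shut.
Start: joints at [-1.401, 0.477, 0.022, 1.555, -0.011, 1.109, -0.083], TCP at [0.185, 0.649, 0.209] pointing down, gripper open.
Joint ranges: [-2.96, 2.96], [-0.34, 2.1], [-1.41, 1.46], [0.24, 2.44], [-1.37, 4.51], [0.17, 1.92], [-2.96, 2.96]. Speed limits (rad/s): [2.39, 2.39, 3.14, 3.14, 3.14, 3.14, 3.14].

## Interface

Orientations are given as a rotation vector (axis times angle).
In Python, from bench import readout, grab_frame, workorder, r gives the robot as it stands.
- The arm moves only by the shell command python3 -m handwheel 'ROWS' [FORCE]. ROWS is text: rows parted by semicolons, each of 7 numbers parted by spaces: the shift along the tool's x, y, z in mm, then the turn, a rotation vector about the tool's x, y, z in degrees, then the finger opening in mm, from 0 to 85.4. A call has 1 to 12 rows; each row is the pose to reach, as a shift and turn from the pose commanded when the call began, along the tool's axes at that moment; what a row does not reach only later rows make up. A row lasts 1/8 s, in which the tool goes at most 62.5 mm and 10.7 degrees, less where a joint would pass 70% of its speed; a pose out of reach is approached as far as the arm can. A call with a gripper value outside its range is refused whole. The fingers move at their own pace and stop on an object; FORCE is the grip in N (left out, the last holds). Time passes only in rows, so rows that repeat a pose let the fingers close. It gives the time, the measured TCP pose, the force and the opening at its end, in the units of the state.
- readout.get_obs(): the state, without advancing time (a new reading comes with each control period).
- grab_frame(name): name is "side" or "top" or "wrist"; returns a dict with "pixels" (400x640x3 uint8, red, green, blue), "fx", "fy", "cx", "cy" (pixels), "rvec" (rotation vector, rad) and "tvec" (3), from world to camera coordinates, as OpenCV has them. Camera axes: x right, y down, z forward; pixel columns grow to the right and rows downward; lengths in m; the calibration is good to about 2 mm. The wrist camera is an equidistant fisheye: a pixel r from the principal point sees the ray r / f radians off the axis. A picture is of the moment at which its call begins. There is no depth.
- workorder.hand_in(): hands the job in, once; it reports no verdict.
The state is a dict: "clock": time; "joints": joint angles; "qvel": joint speeds; "tau": joint torques, N m; "tcp_pos": TCP position; "orientation": TCP orientation; "contact_force": force on the tool from outside, world axes, zero at the start; "moment": the same for the moment, N m; "grip_width": finger opening in m.
Only numpy, scipy, OpenCV 4.12 (cv2) and the standard library are available. Lean on these libraries where they do the work, as an engineer would, in place of code of your own. Each camera call takes 0.05 s, during which the arm holds its last target.

## Task

One of the two square metal tins on the bench still holds its pack of steel ice studs for the boots, the other is nearly empty. To feel which is heavier, first lift the tall tin about 10 cm, hold it still for a second and set it back down on the bench; then lift the squat tin in the same way. Finish with the heavier tin standing upright in the shallow wooden tray and the lighter one standing upright on the bench outside the tray; don't drop or tip over either tin, and don't move the glass dish.

Things in the scene. Friction and masses are not known exactly. Their poses are not given: they have to be found in the camera images.
- tin_tall: Plain closed bare-metal tin, 62 x 62 mm square and 115 mm high, flat top, upright sides; the taller of two. Stands on the bench (z = 0), turned up to 0.5 rad. Origin: centre of the underside, z up, x and y square to its sides. The pack inside has 2 to 4 mm of play. One tin (either, by chance) weighs 0.5 to 0.68 kg, the other 0.13 to 0.2 kg.
- tin_squat: Plain closed bare-metal tin, 62 x 62 mm square and 68 mm high, flat top, upright sides; the lower of two. Stands on the bench (z = 0), turned up to 0.5 rad. Origin: centre of the underside, z up, x and y square to its sides. The pack inside has 2 to 4 mm of play. One tin (either, by chance) weighs 0.5 to 0.68 kg, the other 0.13 to 0.2 kg.
- tray: A shallow, square, empty wooden tray fixed to the bench, 170 x 170 mm outside and 24 mm high, walls and floor 8 mm thick (inside 154 x 154 mm, inner floor 8 mm above the bench). Origin at the centre of its underside, z up, x and y along its sides.
- tray_in (a point): The centre of the tray's inner floor, 8 mm above the bench; axes as the tray's.
- dish: A small round clear-glass dish, 90 mm across and 30 mm high, loose on the bench beyond the tins. Origin at the centre of its underside, z up. To be left where it is.
There are look-alikes about, which are no part of the job. Leave any blue or pink look-alike of the tin_tall alone.

How it is judged:
By the outcome, as a careful person would: the job done as asked, in the order asked, and still so for the second after the job is handed in, with the robot touching nothing.
It also fails if it takes over 72 s, if anything falls off the work surface, if the arm or the gripper's body presses on something with over 40 N, if the wrist force passes 120 N, or if a joint passes its speed limit or range.

## Working session

There is one attempt and no reset: what is moved stays moved. The work goes in short steps, Python scripts to look and compute and a shell command to move; the robot and the scene stay as the last step left them, time stands still between calls to the robot, and variables do not carry over. Pictures are saved under pics/ and viewed, and the job is handed in when it is done.

```bash
ls; mkdir -p pics; python3 - <<'E'
from bench import readout, grab_frame, workorder, r
import cv2, numpy as np
o=readout.get_obs()
for k,v in o.items(): print(k,np.round(v,4))
print(r.grip_depth)
for n in("side","top","wrist"):
    f=grab_frame(n); cv2.imwrite(f"pics/{n}0.png",f["pixels"][:,:,::-1]); print(n,f["fx"],f["fy"],f["cx"],f["cy"],np.round(f["rvec"],4),np.round(f["tvec"],4))
E
```

```text
pics
clock 0.0
joints [-1.4011  0.4778  0.0224  1.5565 -0.0115  1.1093 -0.0831]
qvel [-0.0001  0.0021 -0.0008 -0.0008 -0.0001  0.0007 -0.0011]
tau [ 2.00000e-04 -5.96456e+01  1.60740e+00 -2.81205e+01  1.24000e-02
  9.50000e-03  0.00000e+00]
tcp_pos [0.185  0.6485 0.2083]
orientation [ 2.5066e+00  1.8917e+00 -2.2000e-03]
contact_force [ 0.0254  0.6962 -0.4705]
moment [0.0041 0.015  0.0417]
grip_width 0.0856
0.0187
side 367.6183203325941 367.6183203325941 321.85879982403833 198.06252196697332 [ 2.3634 -0.3948  0.1558] [-0.5246  0.1922  0.7217]
top 369.742642117346 369.742642117346 318.1482475327578 194.7923998991871 [ 2.166  -2.1316  0.1618] [0.009  0.5672 0.8335]
wrist 309.70691628693146 309.70691628693146 319.6166180408175 200.49612609784978 [-2.2818 -1.7225 -0.2882] [-0.6744 -0.0432  0.382 ]
```

View pics/side0.png

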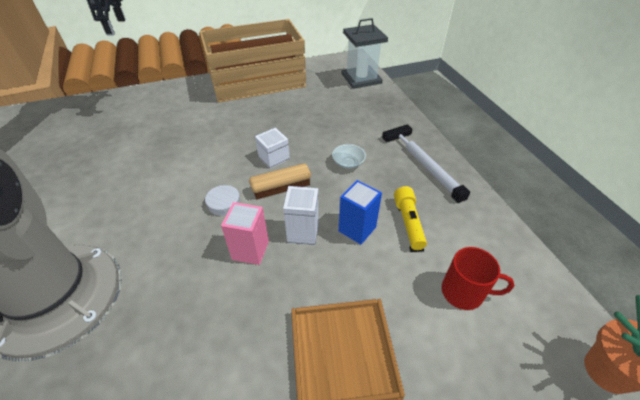

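View pics/top0.png

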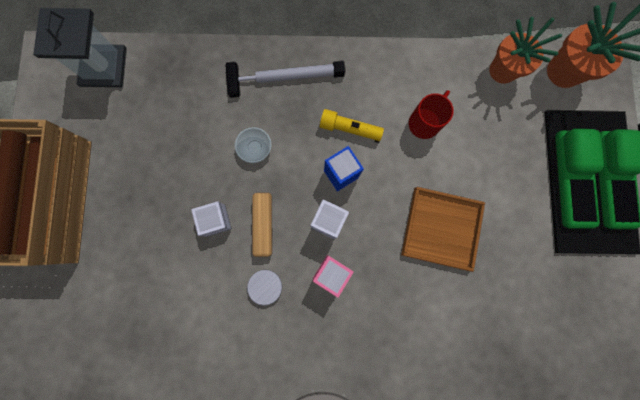

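View pics/wrist0.png

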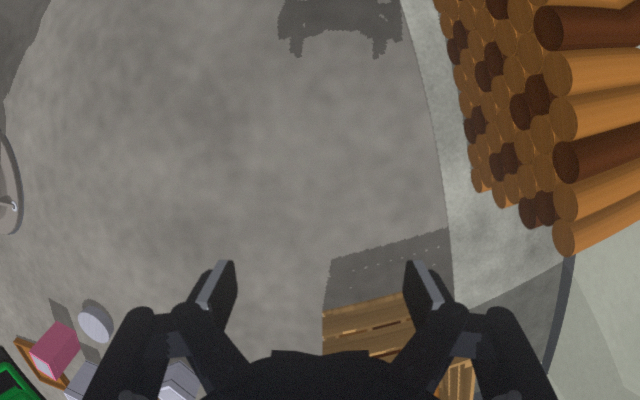

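The candidates for the tall tin are grey (330,219), pink (333,276) and blue (343,168) in the top view, which are (301,215), (246,233) and (360,211) in the side view. The grey one fits, because the task says bare metal and rules out blue and pink. The squat tin is at (210,219), the tray at (444,230) and the dish at (253,146). Next I measure the top faces and check them in an enlarged crop.

```bash
cat > h.py <<'E'
import cv2, numpy as np
from scipy.spatial.transform import Rotation as R
from bench import readout, grab_frame, r
def K(f): return np.array([[f["fx"],0,f["cx"]],[0,f["fy"],f["cy"]],[0,0,1.]])
def cast(f,px,z):
    Rm=R.from_rotvec(f["rvec"]).as_matrix(); C=-Rm.T@np.array(f["tvec"])
    px=np.atleast_2d(px).astype(float)
    d=np.c_[(px[:,0]-f["cx"])/f["fx"],(px[:,1]-f["cy"])/f["fy"],np.ones(len(px))]@Rm
    return C+d*((z-C[2])/d[:,2])[:,None]
def proj(f,P):
    return cv2.projectPoints(np.atleast_2d(P).astype(float),np.array(f["rvec"]),np.array(f["tvec"]),K(f),None)[0][:,0]
E
python3 - <<'E'
from h import *
f=grab_frame("top"); im=f["pixels"][:,:,::-1].copy()
crop=im[140:310,180:500]; cv2.imwrite("pics/topcrop.png",cv2.resize(crop,(800,425),interpolation=cv2.INTER_CUBIC))
hsv=cv2.cvtColor(im,cv2.COLOR_BGR2HSV)
for v in (170,180,190,200):
    m=((hsv[:,:,2]>v)&(hsv[:,:,1]<45)).astype(np.uint8)
    cs,_=cv2.findContours(m,cv2.RETR_EXTERNAL,cv2.CHAIN_APPROX_NONE)
    for c in cs:
        if cv2.contourArea(c)>250:
            (x,y),(w,h),a=cv2.minAreaRect(c); print(v,np.round([x,y,w,h,a],1),cv2.contourArea(c))
print(im[219,330],im[219,210],im[235,222],im[276,333],im[290,264])
E
```

```text
170 [264.8 286.6  30.   31.8  11.3] 411.5
170 [332.9 276.2  23.4  23.7  31.4] 500.5
170 [207.8 217.9  27.   27.5  74.7] 682.0
170 [329.5 218.2  28.9  28.7  25.2] 775.5
170 [344.  164.   21.6  21.1  56.3] 413.0
180 [207.7 217.9  26.5  27.3  74.1] 663.5
180 [329.5 218.   28.6  28.2  26.6] 754.0
190 [207.7 218.   25.8  27.1  73.6] 638.0
190 [329.6 218.3  28.2  27.7  26.6] 736.5
200 [329.4 218.2  27.7  27.7  26.6] 706.0
[176 160 161] [166 155 153] [63 68 69] [179 165 162] [175 161 162]
```

View pics/topcrop.png

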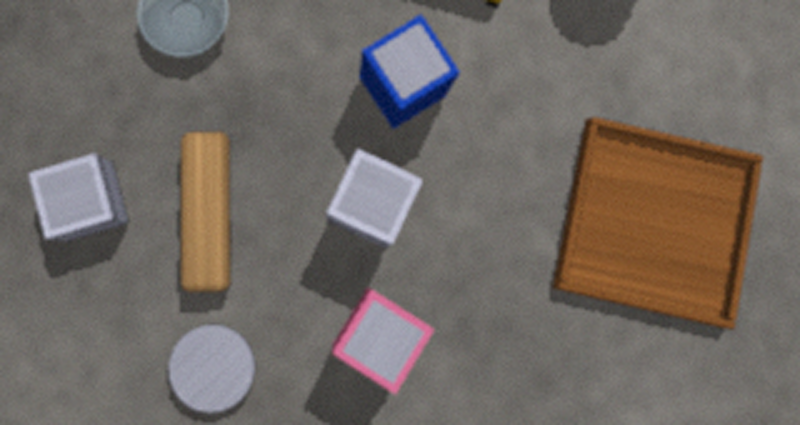

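The crop confirms it: the bare-metal tall tin is at crop (375,196), with the blue tin to its upper right, the pink tin below it, and the round lid not relevant. Now positions from both views.

```bash
python3 - <<'E'
from h import *
f=grab_frame("top"); im=f["pixels"][:,:,::-1].copy(); hsv=cv2.cvtColor(im,cv2.COLOR_BGR2HSV)
s=grab_frame("side"); 
def world(m,z,lab,amin,roi):
    x0,y0,x1,y1=roi
    mm=np.zeros_like(m); mm[y0:y1,x0:x1]=m[y0:y1,x0:x1]
    cs,_=cv2.findContours(mm,cv2.RETR_EXTERNAL,cv2.CHAIN_APPROX_NONE)
    c=max(cs,key=cv2.contourArea)
    W=cast(f,c[:,0],z)[:,:2]
    (x,y),(w,h),a=cv2.minAreaRect((W*1000).astype(np.float32))
    print(lab,"centre mm",round(x,1),round(y,1),"size",round(w,1),round(h,1),"ang",round(a,1)); return x/1000,y/1000,a
m=((hsv[:,:,2]>172)&(hsv[:,:,1]<45)).astype(np.uint8)
t=world(m,.115,"tall",0,(300,190,360,245))
q=world(m,.068,"squat",0,(180,190,240,240))
br=((hsv[:,:,0]<20)&(hsv[:,:,1]>110)&(hsv[:,:,2]>50)).astype(np.uint8)
tr=world(br,.024,"tray",0,(390,175,500,285))
bl=((hsv[:,:,0]>105)&(hsv[:,:,0]<130)&(hsv[:,:,1]>60)).astype(np.uint8)
world(bl,.115,"blue(top+side)",0,(310,140,375,200))
pk=((hsv[:,:,0]>150)&(hsv[:,:,1]>60)).astype(np.uint8)
world(pk,.115,"pink",0,(300,250,370,305))
log=((hsv[:,:,0]<25)&(hsv[:,:,1]>80)&(hsv[:,:,2]>80)).astype(np.uint8)
world(log,.03,"log",0,(245,185,280,265))
print("dish",cast(f,[253,146],.03),"lid",cast(f,[264.5,287.5],.03))
# side overlay check
si=s["pixels"][:,:,::-1].copy()
for (x,y,a),z0,H,hw in((t,0,.115,.031),(q,0,.068,.031),(tr,0,.024,.085)):
    ca,sa=np.cos(np.radians(a)),np.sin(np.radians(a))
    P=[[x+hw*(u*ca-v*sa),y+hw*(u*sa+v*ca),zz] for zz in(0,H) for u,v in((1,1),(1,-1),(-1,-1),(-1,1))]
    p=proj(s,P); print(np.round(p).astype(int).tolist())
    for k in(0,4): cv2.polylines(si,[np.round(p[k:k+4]).astype(int)],True,(0,255,0),1)
cv2.imwrite("pics/sideov.png",cv2.resize(si[110:400,180:430],None,fx=2,fy=2))
o=readout.get_obs(); print(o["tcp_pos"],R.from_rotvec(o["orientation"]).as_matrix().round(3).tolist())
E
```

```text
tall centre mm 506.2 -6.5 size 61.4 61.6 ang 65.8
squat centre mm 506.1 267.5 size 61.0 61.7 ang 18.0
tray centre mm 494.3 -281.5 size 173.3 169.8 ang 77.9
blue(top+side) centre mm 616.5 -33.9 size 74.7 79.2 ang 33.2
pink centre mm 385.0 -13.5 size 67.4 64.8 ang 59.2
log centre mm 496.3 151.2 size 149.5 45.4 ang 1.9
dish [[0.68624768 0.17886664 0.03      ]] lid [[0.35024219 0.13857701 0.03      ]]
[[291, 220], [318, 222], [315, 244], [287, 242], [288, 185], [317, 187], [314, 210], [283, 207]]
[[277, 147], [289, 158], [270, 168], [258, 155], [275, 127], [287, 138], [267, 147], [254, 135]]
[[290, 311], [378, 301], [401, 397], [297, 411], [289, 305], [379, 295], [403, 392], [296, 407]]
[0.18507357 0.64893999 0.20894302] [[0.274, 0.962, -0.0], [0.962, -0.274, -0.001], [-0.001, 0.0, -1.0]]
```

View pics/sideov.png

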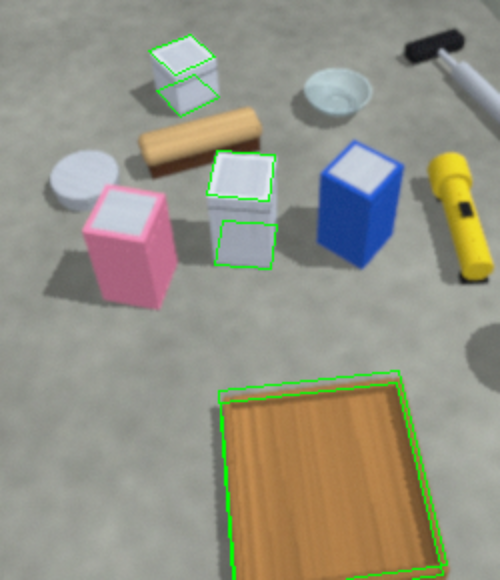

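The sizes come out at 61–62 mm for the tins and 170–173 mm for the tray, and the side overlay agrees to about 1 px. The tall tin is at (506,-6), turned -24°; the squat tin is at (506,267), turned 18°. For the tall tin I set the jaw axis at 66°, clear of blue and pink.

```bash
cat >> h.py <<'E'
def go(x,y,z,yaw):
    """x,y,z m; yaw deg of tool x; prints row numbers"""
    o=readout.get_obs(); Rm=R.from_rotvec(o["orientation"]).as_matrix()
    c,s=np.cos(np.radians(yaw)),np.sin(np.radians(yaw))
    T=np.array([[c,s,0],[s,-c,0],[0,0,-1.]])
    sh=Rm.T@(np.array([x,y,z])-o["tcp_pos"])*1000
    rv=np.degrees(R.from_matrix(Rm.T@T).as_rotvec())
    print("shift mm",sh.round(1),"turn deg",rv.round(1),"tcp",np.round(o["tcp_pos"],4),"t",round(float(o["clock"]),2),"F",np.round(o["contact_force"],2))
E
python3 -c "
from h import *
go(.506,-.0065,.20,65.8)"
```

```text
shift mm [-542.3  488.4    9.3] turn deg [0.  0.  8.3] tcp [0.1851 0.6489 0.2089] t 0.3 F [ 0.95 -0.99  0.07]
```

```bash
python3 -m handwheel '-45 41 0 0 0 0.7 85; -90 81 0 0 0 1.4 85; -136 122 0 0 0 2 85; -181 163 0 0 0 2.8 85; -226 203 0 0 0 3.5 85; -271 244 0 0 0 4.1 85; -316 285 0 0 0 4.8 85; -362 326 0 0 0 5.5 85; -407 366 3 0 0 6.2 85; -452 407 5 0 0 6.9 85; -497 448 7 0 0 7.6 85; -542 488 9 0 0 8.3 85' 60; python3 -c "
from h import *
go(.506,-.0065,.20,65.8)"
```

```text
clock: 1.8
tcp_pos: [0.5066, -0.0076, 0.2006]
orientation: [2.638, 1.706, 0.002]
contact_force: [1.0, 0.7, 0.2]
grip_width: 0.0851
shift mm [ 0.7 -1.   0.6] turn deg [ 0. -0. -0.] tcp [ 0.5066 -0.0076  0.2006] t 1.8 F [0.97 0.71 0.2 ]
```

```bash
python3 - <<'E'
from h import *
f=grab_frame("wrist"); cv2.imwrite("pics/wrist1.png",f["pixels"][:,:,::-1])
E
```

```text
(no output)
```

View pics/wrist1.png

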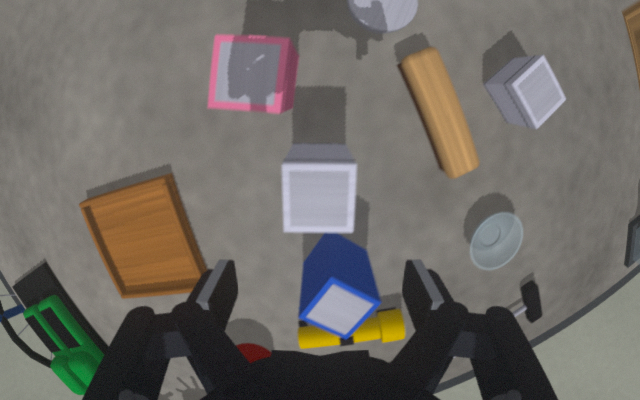

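The wrist view shows the tin's top square and centred at (319,198), with the blue tin further out at (340,305). Descending and closing.

```bash
python3 -m handwheel '0 0 30 0 0 0 85; 0 0 65 0 0 0 85; 0 0 100 0 0 0 85; 0 0 122 0 0 0 85; 0 0 135 0 0 0 85; 0 0 135 0 0 0 85; 0 0 135 0 0 0 52; 0 0 135 0 0 0 52; 0 0 135 0 0 0 52; 0 0 135 0 0 0 52; 0 0 135 0 0 0 52; 0 0 135 0 0 0 52' 60; python3 - <<'E'
from h import *
go(.506,-.0065,.065,65.8)
E
```

```text
clock: 3.35
tcp_pos: [0.5065, -0.0062, 0.0665]
orientation: [2.638, 1.705, 0.003]
contact_force: [-1.4, -2.0, 5.5]
grip_width: 0.0609
shift mm [-0.4 -0.3  1.5] turn deg [ 0.1 -0.1 -0. ] tcp [ 0.5065 -0.0062  0.0665] t 3.35 F [-1.36 -2.    5.47]
```

```bash
python3 -m handwheel '0 0 -8 0 0 0 52; 0 0 -25 0 0 0 52; 0 0 -45 0 0 0 52; 0 0 -65 0 0 0 52; 0 0 -83 0 0 0 52; 0 0 -96 0 0 0 52; 0 0 -102 0 0 0 52; 0 0 -102 0 0 0 52; 0 0 -102 0 0 0 52; 0 0 -102 0 0 0 52; 0 0 -102 0 0 0 52; 0 0 -102 0 0 0 52' 60; python3 - <<'E'
from h import *
o=readout.get_obs(); print(o["contact_force"],o["moment"],o["grip_width"],np.round(o["tau"],2))
f=grab_frame("side"); cv2.imwrite("pics/side2.png",f["pixels"][:,:,::-1][60:340,180:500])
E
python3 -m handwheel '0 0 0 0 0 0 52; 0 0 0 0 0 0 52; 0 0 0 0 0 0 52; 0 0 0 0 0 0 52; 0 0 0 0 0 0 52; 0 0 0 0 0 0 52'
```

```text
clock: 4.85
tcp_pos: [0.5057, -0.006, 0.1671]
orientation: [-2.638, -1.706, 0.001]
contact_force: [-0.5, 0.7, -6.0]
grip_width: 0.0607
[-0.52284233  0.65776987 -6.00292196] [-0.00072606 -0.0343755   0.02075664] 0.0607487525746805 [-0.000e+00 -4.018e+01  4.260e+00 -2.637e+01  2.000e-02  0.000e+00
  0.000e+00]
clock: 5.65
tcp_pos: [0.5057, -0.0059, 0.1673]
orientation: [-2.638, -1.706, 0.0]
contact_force: [-0.6, 0.4, -6.7]
grip_width: 0.0611
```

View pics/side2.png

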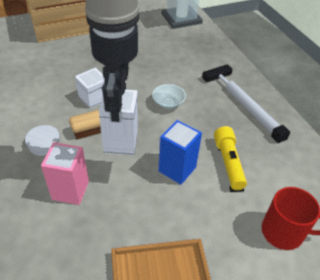

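The tall tin was held still for over 1.3 s at about -6.4 N, roughly 0.65 kg, so it is probably the heavy one. Setting it back gently.

```bash
python3 -m handwheel '0 0 15 0 0 0 52; 0 0 35 0 0 0 52; 0 0 55 0 0 0 52; 0 0 75 0 0 0 52; 0 0 88 0 0 0 52; 0 0 95 0 0 0 52; 0 0 98 0 0 0 52; 0 0 100 0 0 0 52; 0 0 101 0 0 0 52; 0 0 101 0 0 0 52'; python3 - <<'E'
from h import *
go(.506,-.0065,.065,65.8)
E
```

```text
clock: 6.9
tcp_pos: [0.5061, -0.0059, 0.0667]
orientation: [2.638, 1.706, 0.001]
contact_force: [-0.3, 0.5, -5.0]
grip_width: 0.0609
shift mm [-0.6  0.2  1.7] turn deg [ 0. -0. -0.] tcp [ 0.5061 -0.0059  0.0667] t 6.9 F [-0.32  0.51 -4.96]
```

```bash
python3 -m handwheel '0 0 0.6 0 0 0 52; 0 0 1.2 0 0 0 52; 0 0 1.2 0 0 0 52'; python3 - <<'E'
from h import *
go(.506,-.0065,.065,65.8)
E
```

```text
clock: 7.28
tcp_pos: [0.5063, -0.006, 0.0666]
orientation: [-2.638, -1.705, -0.002]
contact_force: [-4.9, -0.1, 11.9]
grip_width: 0.0608
shift mm [-0.5 -0.1  1.6] turn deg [ 0.  -0.1 -0. ] tcp [ 0.5063 -0.006   0.0666] t 7.28 F [-4.95 -0.07 11.89]
```

Down on the bench, with the force now pushing up. Releasing, then rising clear.

```bash
python3 -m handwheel '0 0 -1 0 0 0 52; 0 0 -1 0 0 0 85; 0 0 -1 0 0 0 85; 0 0 -1 0 0 0 85; 0 0 -1 0 0 0 85; 0 0 -30 0 0 0 85; 0 0 -70 0 0 0 85; 0 0 -110 0 0 0 85; 0 0 -140 0 0 0 85; 0 0 -140 0 0 0 85'; python3 - <<'E'
from h import *
go(.506,.2675,.17,108)
go(.506,.2675,.17,18)
f=grab_frame("top"); cv2.imwrite("pics/top3.png",f["pixels"][:,:,::-1])
E
```

```text
clock: 8.52
tcp_pos: [0.5074, -0.0058, 0.2073]
orientation: [2.637, 1.705, 0.007]
contact_force: [0.4, -0.3, -0.8]
grip_width: 0.0849
shift mm [ 248.6 -113.5   37.7] turn deg [  0.3  -0.1 -42.2] tcp [ 0.5074 -0.0058  0.2073] t 8.53 F [ 0.35 -0.26 -0.8 ]
shift mm [ 248.6 -113.5   37.7] turn deg [ 0.1 -0.3 47.8] tcp [ 0.5074 -0.0058  0.2073] t 8.53 F [ 0.35 -0.26 -0.8 ]
```

View pics/top3.png

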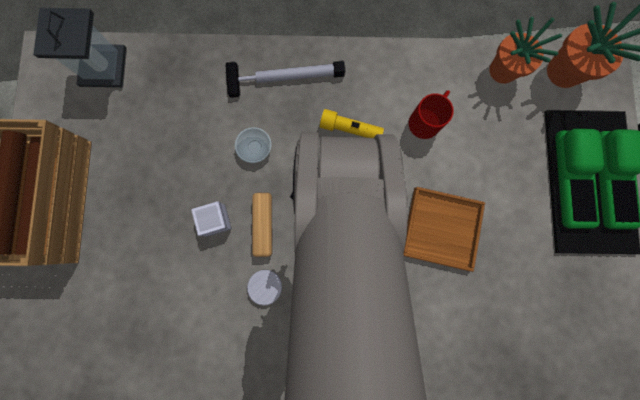

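The arm hides the tall tin, and the squat tin is still at (210,219). Moving over it with the jaw axis at 18°, clear of the log.

```bash
python3 -m handwheel '25 -11 0 0 0 5 85; 56 -26 0 0 0 11 85; 87 -40 0 0 0 17 85; 118 -54 0 0 0 23 85; 149 -68 6 0 0 29 85; 180 -82 12 0 0 35 85; 211 -96 18 0 0 41 85; 236 -108 25 0 0 45 85; 248.6 -113.5 34 0.1 -0.3 47.8 85; 248.6 -113.5 34 0.1 -0.3 47.8 85'; python3 - <<'E'
from h import *
go(.506,.2675,.027,18)
f=grab_frame("wrist"); cv2.imwrite("pics/wrist3.png",f["pixels"][:,:,::-1])
f=grab_frame("side"); cv2.imwrite("pics/side3.png",f["pixels"][:,:,::-1])
E
```

```text
clock: 9.82
tcp_pos: [0.5028, 0.2679, 0.1689]
orientation: [3.099, 0.495, -0.013]
contact_force: [0.8, -0.6, 0.4]
grip_width: 0.0849
shift mm [  4.2   1.1 141.9] turn deg [0.1 0.5 0.1] tcp [0.5028 0.2679 0.1689] t 9.82 F [ 0.8  -0.62  0.4 ]
```

View pics/wrist3.png

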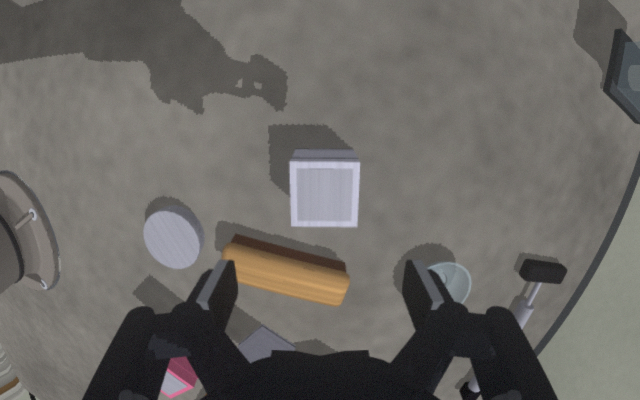

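View pics/side3.png

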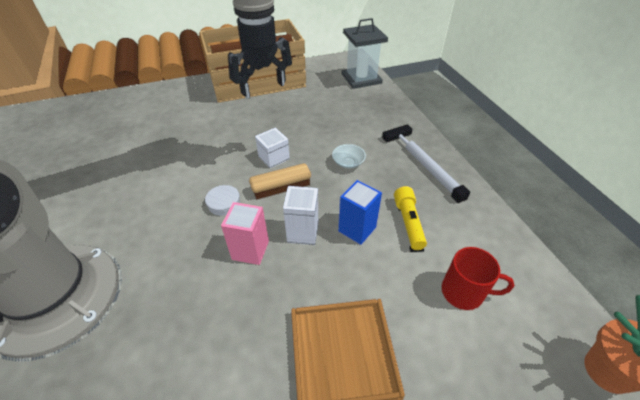

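The side view shows the tall tin upright at (301,215). In the wrist view the squat tin's top is at (325,193), which matches the +4 mm shift still to make. Descending on the squat tin.

```bash
python3 -m handwheel '2 0.5 30 0 0 0 85; 4 1 65 0 0.3 0 85; 4 1 100 0 0.3 0 85; 4 1 128 0 0.3 0 85; 4 1 142 0 0.3 0 85; 4 1 142 0 0.3 0 85; 4 1 142 0 0.3 0 52; 4 1 142 0 0.3 0 52; 4 1 142 0 0.3 0 52; 4 1 142 0 0.3 0 52; 4 1 142 0 0.3 0 52; 4 1 142 0 0.3 0 52' 60; python3 - <<'E'
from h import *
go(.506,.2675,.025,18)
E
```

```text
clock: 11.42
tcp_pos: [0.5086, 0.2677, 0.0307]
orientation: [-3.102, -0.491, -0.003]
contact_force: [-0.8, -1.2, 6.4]
grip_width: 0.0602
shift mm [-2.6 -0.6  5.7] turn deg [-0.  -0.1 -0. ] tcp [0.5086 0.2677 0.0307] t 11.43 F [-0.84 -1.21  6.39]
```

```bash
python3 -m handwheel '0 0 -8 0 0 0 52; 0 0 -25 0 0 0 52; 0 0 -45 0 0 0 52; 0 0 -65 0 0 0 52; 0 0 -83 0 0 0 52; 0 0 -96 0 0 0 52; 0 0 -102 0 0 0 52; 0 0 -102 0 0 0 52; 0 0 -102 0 0 0 52; 0 0 -102 0 0 0 52; 0 0 -102 0 0 0 52; 0 0 -102 0 0 0 52'; python3 - <<'E'
from h import *
o=readout.get_obs(); print(o["contact_force"],o["moment"],o["grip_width"],o["tcp_pos"])
f=grab_frame("side"); cv2.imwrite("pics/side4.png",f["pixels"][:,:,::-1][0:300,180:500])
E
python3 -m handwheel '0 0 0 0 0 0 52; 0 0 0 0 0 0 52; 0 0 0 0 0 0 52; 0 0 0 0 0 0 52; 0 0 0 0 0 0 52; 0 0 0 0 0 0 52'
```

```text
clock: 12.92
tcp_pos: [0.5076, 0.2673, 0.1309]
orientation: [3.102, 0.491, -0.0]
contact_force: [-0.4, 0.7, -0.9]
grip_width: 0.0602
[-0.42057281  0.71565921 -0.89351293] [-0.01676795 -0.02743859 -0.01214716] 0.060241946433226785 [0.50756219 0.26732509 0.1308882 ]
clock: 13.72
tcp_pos: [0.5076, 0.2674, 0.1311]
orientation: [3.103, 0.491, 0.0]
contact_force: [0.3, 0.6, -1.0]
grip_width: 0.0602
```

View pics/side4.png

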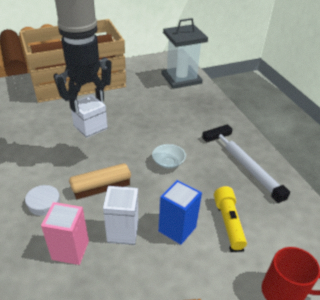

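The squat tin is clearly in the air, at about -1 N against -6.4 N for the tall one, so the tall tin is heavier. Setting the squat tin down.

```bash
python3 -m handwheel '0 0 15 0 0 0 52; 0 0 35 0 0 0 52; 0 0 55 0 0 0 52; 0 0 75 0 0 0 52; 0 0 88 0 0 0 52; 0 0 95 0 0 0 52; 0 0 98 0 0 0 52; 0 0 100 0 0 0 52; 0 0 101.5 0 0 0 52; 0 0 101.5 0 0 0 52'; python3 - <<'E'
from h import *
go(.506,.2675,.025,18)
E
```

```text
clock: 14.98
tcp_pos: [0.508, 0.2675, 0.0308]
orientation: [-3.103, -0.491, -0.001]
contact_force: [-2.8, -1.8, 6.7]
grip_width: 0.0605
shift mm [-1.9 -0.6  5.8] turn deg [-0. -0. -0.] tcp [0.508  0.2675 0.0308] t 14.97 F [-2.82 -1.78  6.7 ]
```

```bash
python3 -m handwheel '0 0 0 0 0 0 85; 0 0 0 0 0 0 85; 0 0 0 0 0 0 85; 0 0 0 0 0 0 85; 0 0 -30 0 0 0 85; 0 0 -75 0 0 0 85; 0 0 -125 0 0 0 85; 0 0 -170 0 0 0 85; 0 0 -170 0 0 0 85'; python3 - <<'E'
from h import *
f=grab_frame("top"); im=f["pixels"][:,:,::-1].copy(); cv2.imwrite("pics/top5.png",im)
hsv=cv2.cvtColor(im,cv2.COLOR_BGR2HSV)
m=((hsv[:,:,2]>172)&(hsv[:,:,1]<45)).astype(np.uint8)
mm=np.zeros_like(m); mm[190:245,300:360]=m[190:245,300:360]
c=max(cv2.findContours(mm,cv2.RETR_EXTERNAL,cv2.CHAIN_APPROX_NONE)[0],key=cv2.contourArea)
print(cv2.minAreaRect((cast(f,c[:,0],.115)[:,:2]*1000).astype(np.float32)))
go(.506,-.006,.2,65.8)
E
```

```text
clock: 16.1
tcp_pos: [0.5099, 0.2685, 0.2033]
orientation: [-3.1, -0.49, -0.01]
contact_force: [0.4, -0.1, 0.4]
grip_width: 0.0846
((505.7491760253906, -6.114955902099609), (62.67428970336914, 61.792293548583984), 65.50775909423828)
shift mm [-86.9 259.8   0.5] turn deg [  0.   -0.2 -47.8] tcp [0.5084 0.268  0.201 ] t 16.15 F [-0.92  0.68 -0.22]
```

View pics/top5.png

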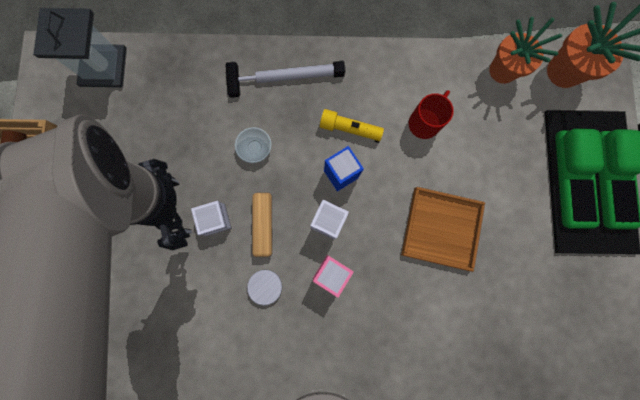

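Both tins are upright and in place: squat at (210,219), tall at (330,219), measured at (506,-6). Returning for the tall tin.

```bash
python3 -m handwheel '-8 24 0 0 0 -4 85; -17 52 0 0 0 -9 85; -27 81 0 0 0 -15 85; -38 115 0 0 0 -21 85; -49 147 0 0 0 -27 85; -60 179 0 0 0 -33 85; -71 211 0 0 0 -39 85; -80 239 0 0 0 -44 85; -85 254 0 0 0 -47 85; -87 260 0 0 -0.2 -47.8 85; -87 260 0 0 -0.2 -47.8 85; -87 260 0 0 -0.2 -47.8 85'; python3 - <<'E'
from h import *
go(.506,-.006,.065,65.6)
E
```

```text
clock: 17.65
tcp_pos: [0.505, -0.0057, 0.1993]
orientation: [2.637, 1.707, -0.006]
contact_force: [0.3, 0.4, -0.4]
grip_width: 0.0851
shift mm [  0.7   1.3 134.3] turn deg [-0.1  0.2  0.2] tcp [ 0.505  -0.0057  0.1993] t 17.65 F [ 0.31  0.44 -0.39]
```

```bash
python3 -m handwheel '0.5 0.5 30 0 0 0 85; 0.5 0.5 65 0 0 0 85; 0.5 0.5 100 0 0 0 85; 0.5 0.5 122 0 0 0 85; 0.5 0.5 134 0 0 0 85; 0.5 0.5 134 0 0 0 85; 0.5 0.5 134 0 0 0 52; 0.5 0.5 134 0 0 0 52; 0.5 0.5 134 0 0 0 52; 0.5 0.5 134 0 0 0 52; 0.5 0.5 134 0 0 0 52; 0.5 0.5 134 0 0 0 52' 60;  python3 -m handwheel '0 0 -8 0 0 0 52; 0 0 -25 0 0 0 52; 0 0 -45 0 0 0 52; 0 0 -65 0 0 0 52; 0 0 -83 0 0 0 52; 0 0 -96 0 0 0 52; 0 0 -102 0 0 0 52; 0 0 -102 0 0 0 52'; python3 - <<'E'
from h import *
go(.4943,-.2815,.167,65.6)
go(.4943,-.2815,.167,77.9)
E
```

```text
clock: 19.15
tcp_pos: [0.5062, -0.007, 0.0669]
orientation: [2.637, 1.705, -0.003]
contact_force: [-0.5, -0.4, 6.5]
grip_width: 0.061
clock: 20.15
tcp_pos: [0.5057, -0.0065, 0.1679]
orientation: [2.637, 1.706, -0.005]
contact_force: [-0.3, -0.6, -6.1]
grip_width: 0.0608
shift mm [-255.5  102.4    1.6] turn deg [-0.1  0.2  0.2] tcp [ 0.5057 -0.0065  0.1679] t 20.15 F [-0.31 -0.64 -6.07]
shift mm [-255.5  102.4    1.6] turn deg [ -0.1   0.2 -12.1] tcp [ 0.5057 -0.0065  0.1679] t 20.15 F [-0.31 -0.64 -6.07]
```

```bash
python3 -m handwheel '-10 4 0 0 0 -0.5 52; -30 12 0 0 0 -1.5 52; -60 24 0 0 0 -3 52; -95 38 0 0 0 -4.5 52; -130 52 0 0 0 -6 52; -165 66 0 0 0 -8 52; -200 80 0 0 0 -9.5 52; -228 91 0 0 0 -11 52; -246 98 0 0 0 -12 52; -255.5 102.5 0 0 0 -12.1 52; -255.5 102.5 0 0 0 -12.1 52; -255.5 102.5 0 0 0 -12.1 52'; python3 - <<'E'
from h import *
go(.4943,-.2815,.075,77.9)
f=grab_frame("side"); cv2.imwrite("pics/side6.png",f["pixels"][:,:,::-1])
E
```

```text
clock: 21.65
tcp_pos: [0.4944, -0.2804, 0.1681]
orientation: [-2.442, -1.976, 0.006]
contact_force: [0.4, 1.2, -6.3]
grip_width: 0.0606
shift mm [-0.8  0.3 93.1] turn deg [-0.2  0.1  0. ] tcp [ 0.4944 -0.2804  0.1681] t 21.65 F [ 0.41  1.21 -6.28]
```

View pics/side6.png

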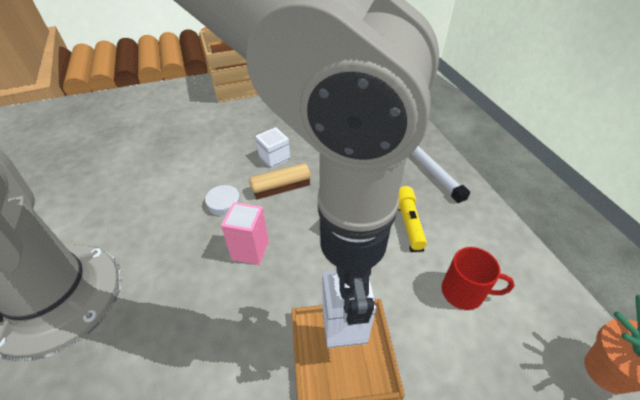

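The tin is held over the tray at (347,310), upright. Lowering to the tray floor; contact is expected after about 93 mm.

```bash
python3 -m handwheel '0 0 12 0 0 0 52; 0 0 30 0 0 0 52; 0 0 50 0 0 0 52; 0 0 68 0 0 0 52; 0 0 80 0 0 0 52; 0 0 87 0 0 0 52; 0 0 90 0 0 0 52; 0 0 92 0 0 0 52; 0 0 93 0 0 0 52; 0 0 93 0 0 0 52'; python3 - <<'E'
from h import *
go(.4943,-.2815,.075,77.9)
E
```

```text
clock: 22.95
tcp_pos: [0.4943, -0.2819, 0.0757]
orientation: [2.443, 1.974, -0.005]
contact_force: [-0.1, 0.3, -6.2]
grip_width: 0.0606
shift mm [ 0.4 -0.1  0.7] turn deg [-0.1  0.2 -0. ] tcp [ 0.4943 -0.2819  0.0757] t 22.95 F [-0.13  0.33 -6.2 ]
```

Still hanging, so down in small steps.

```bash
python3 -m handwheel '0 0 0.7 0 0 0 52; 0 0 1.4 0 0 0 52; 0 0 1.4 0 0 0 52'; python3 -m handwheel '0 0 0.5 0 0 0 52; 0 0 0.5 0 0 0 52'
```

```text
clock: 23.32
tcp_pos: [0.4944, -0.2821, 0.075]
orientation: [2.443, 1.974, -0.004]
contact_force: [-3.5, 1.4, 5.9]
grip_width: 0.0609
clock: 23.58
tcp_pos: [0.4945, -0.2821, 0.075]
orientation: [2.443, 1.974, -0.004]
contact_force: [-3.9, 1.7, 10.9]
grip_width: 0.0607
```

On the floor: z has stopped and the force is up. Releasing and rising.

```bash
python3 -m handwheel '0 0 -0.8 0 0 0 52; 0 0 -0.8 0 0 0 85; 0 0 -0.8 0 0 0 85; 0 0 -0.8 0 0 0 85; 0 0 -0.8 0 0 0 85; 0 0 -25 0 0 0 85; 0 0 -65 0 0 0 85; 0 0 -105 0 0 0 85; 0 0 -140 0 0 0 85; 0 0 -140 0 0 0 85'; python3 -m handwheel '0 -40 0 0 0 0 85; 40 -60 0 0 0 0 85; 90 -80 0 0 0 0 85; 140 -90 0 0 0 0 85; 190 -90 0 0 0 0 85; 240 -90 0 0 0 0 85; 260 -90 0 0 0 0 85; 260 -90 0 0 0 0 85; 260 -90 0 0 0 0 85'; python3 - <<'E'
from h import *
for n in("top","side"):
    f=grab_frame(n); cv2.imwrite(f"pics/{n}7.png",f["pixels"][:,:,::-1])
E
```

```text
clock: 24.82
tcp_pos: [0.4961, -0.2826, 0.2164]
orientation: [2.439, 1.971, -0.001]
contact_force: [-0.2, -0.6, -0.6]
grip_width: 0.0845
clock: 25.95
tcp_pos: [0.4605, -0.0096, 0.2124]
orientation: [2.444, 1.973, -0.008]
contact_force: [-0.3, -0.2, 0.3]
grip_width: 0.085
```

View pics/top7.png

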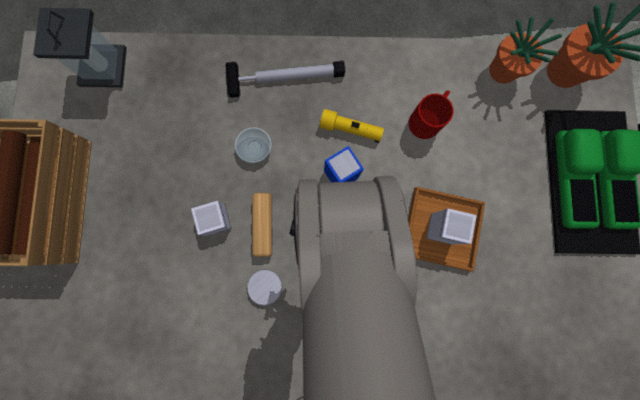

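View pics/side7.png

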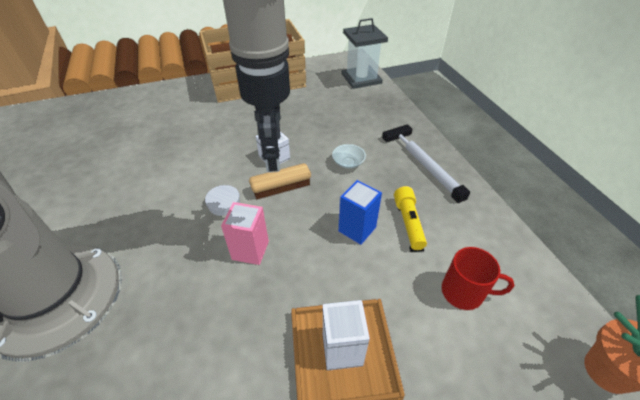

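The tall tin stands upright in the tray, at (344,333) in the side view and (459,227) in the top view. The squat tin is at (210,219), the dish is unmoved at (253,146), and the gripper is open and clear. Handing in.

```bash
python3 -c "
from bench import workorder
print(workorder.hand_in())"
```

```text
the job is handed in; nothing more can be done
None
```

The heavier tin turned out to be the tall one. It now stands upright in the tray, and the squat tin is upright on the bench where it started. I lifted the tall tin about 10 cm, held it still for over a second and set it back, then did the same with the squat one. The tall tin pulled about 6.4 N and the squat one about 1 N.

- **Final pictures:** the last top and side views show both tins upright. The dish and the blue and pink look-alikes are where they were, and the gripper is open and clear. The job was handed in at about 26 s of the 72 s allowed.
- **One disagreement:** 1 N is a little under the 1.3–2 N that the lighter tin should weigh. The force reading wanders by up to about 1 N with nothing held, so the difference between the tins is still clear.
- **Force at set-down:** each set-down ended with a light press, at most about 12 N at the wrist.

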